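# Hang a turned piece on the gravity rail of the oiling stand

### The job

Lift the roller carrier with its turned piece out of the drilled block and hook it over the upper third of the sloped rail, both wheels seated; let the rail gently take its weight before you let go. Let it roll down by itself, check it, and if the spring catch holds it short of the buffers push it gently home until it stands against them behind the catch. Do not disturb the spindle, the wax tin or the sanding block.

Things in the scene. Friction and masses are not known exactly. Their poses are not given: they have to be found in the camera images.
- hanger: Metal roller carrier (0.43-0.59 kg), a C hook with two white grooved wheels, a dark turned wooden piece fixed under it. Origin: on the running line (wheel treads' underside), midway between the wheels; y along its travel (-y end leads downhill), x across, z up. Wheels at y = -30 and 30 mm; groove 9 mm wide (12 at its mouth), flanges reach 5 mm below the running line. Starts upright in the block.
- head (a point): Centre of the carrier's head, 58 mm above its origin: two flat plates, 23 mm over their outsides (across x), 52 mm long (y -26 to 26), 34 to 76 mm above the origin; grip it here across x. At its foot, 30 to 34 mm up, a folded lip stands out to 34 mm width (y -20 to 20). Below it, plates of the same width are 136 mm long (y -68 to 68), 4 to 34 mm above the origin.
- hook (a point): Middle of the top of the C hook's foot, 68 mm below the carrier's origin. The 24 mm wide strap carrying it runs down the carrier's -x side, inner face 8.5 mm from the middle, outer 11.5; the foot spans x -11.5 to 6.5 mm, and the +x side is open from 5 mm to 68 mm below the origin: here the rail enters. The turned piece under it is up to 44 mm across and ends 186 mm below the origin.
- push_face (a point): Uphill end (+y) of the carrier's plates, 68 mm from its origin and 20 mm above it: push here downhill, along the rail, to bring it home.
- stand: Oiling stand, fixed: base plate 130 x 470 x 8 mm (origin under its centre), two green posts on the +x side of a steel rail 6 mm thick, 25 mm tall, top edge rounded. The rail runs along the stand's y at x = 0 and falls towards -y. Hook the carrier on from the stand's -x side, axes alike (strap on -x). Posts rise 225 mm (low end) and 295 mm (high end). Put no more than 25 N on the stand.
- rail_stop (a point): Point of the stand on the rail's top edge at the face of the two rubber buffers, low end: stand y = -171, z = 221 mm; its axes are the stand's (level). True within 1 mm at any slope. The carrier is home when its origin is 67 to 71 mm uphill (+y) of this point. The rail is free for the carrier's plates up to 340 mm uphill of it.
- rail_upper (a point): Nominal point of the rail's top edge 250 mm uphill of the buffers, in the middle of the upper third, fixed to the stand at the mean slope. The rail's slope is clamped anywhere from 0.05 to 0.16 rad and is not reported, so the true edge lies up to 14 mm above or below this point: feel for it. From here the carrier rolls down in 1 to 8 s.
- catch_ramp (a point): Ramp of the steel latch dog over the rail's low end, 27 mm uphill of the buffers' face and 26 mm above the edge. A carrier rolling down usually stops with its leading cross bolt against this ramp, about 18 mm short of home; a downhill push of about 4 N takes the bolt under the sprung dog, which drops behind it.
- block: Pale wooden block 90 x 180 x 52 mm, fixed, with two bores 46 mm wide, 36 mm deep at y = -45 and 45 mm; origin under its centre. The carrier stands in one of them (either), origin 202 mm above the bench; its y axis is within 0.55 rad of the world's y.
- spindle: Leave alone: bare turned spindle, pale wood, 118 mm tall, 44 mm across, standing in the other bore of the block; origin at its foot.
- wax_tin: Leave alone: low round tin, 76 mm across, 34 mm tall, on the bench; origin under its centre.
- sanding_block: Leave alone: cork block 70 x 110 x 32 mm on the bench; origin under its centre.

How it is judged (in metres and radians):
On the way, in this order (a step that is already met when the one before it is completed fails the run):
1. the carrier is lifted clear of the block in the gripper (contact force between the fingers and hanger above 0.5 N and contact force between hanger and block below 0.05 N and z of hanger in the frame of block above 0.23 m), for 0.1 s.
2. still held, the carrier sits with its wheels on the upper third of the rail (its origin 0.22 m or more uphill of the buffers) and presses on it with 1.5 N or more for 0.3 s (x of hanger in the frame of rail_stop between -0.004 and 0.004 m and angle between the y axis of hanger and the y axis of stand, either way round below 0.27 rad and angle between hanger's own z axis and vertical below 0.27 rad and y of hanger in the frame of rail_stop above 0.22 m and contact force between the fingers and hanger above 0.5 N and contact force between hanger and stand above 1.5 N), for 0.3 s.
3. let go there: the robot no longer touches it, its origin still 0.15 m or more uphill of the buffers (x of hanger in the frame of rail_stop between -0.004 and 0.004 m and angle between the y axis of hanger and the y axis of stand, either way round below 0.27 rad and angle between hanger's own z axis and vertical below 0.27 rad and y of hanger in the frame of rail_stop above 0.15 m and contact force between each of the arm, the fingers and hanger below 0.05 N), for 0.02 s.
4. it has rolled down by itself to the catch or beyond and hangs there untouched (x of hanger in the frame of rail_stop between -0.004 and 0.004 m and angle between the y axis of hanger and the y axis of stand, either way round below 0.27 rad and angle between hanger's own z axis and vertical below 0.27 rad and y of hanger in the frame of rail_stop below 0.1 m and linear speed of hanger below 0.02 m/s and contact force between each of the arm, the fingers and hanger below 0.05 N), for 0.2 s.
At the end, for the whole second after the job is handed in: The carrier hangs on the rail by its wheels, upright (within 0.27 rad) and centred (4 mm), at rest against the buffers behind the catch (origin 64 to 73 mm uphill of rail_stop), released (y of hanger in the frame of rail_stop between 0.064 and 0.073 m and x of hanger in the frame of rail_stop between -0.004 and 0.004 m and angle between the y axis of hanger and the y axis of stand, either way round below 0.27 rad and angle between hanger's own z axis and vertical below 0.27 rad and linear speed of hanger below 0.01 m/s and contact force between hanger and stand above 1 N and contact force between the fingers and hanger below 0.05 N); the robot touches nothing.
It fails at once if more than 25 N between the carrier and the stand (contact force between hanger and stand above 25 N).
It fails at once if more than 25 N between the gripper or arm and the stand (contact force between any of the fingers, the arm and stand above 25 N).
It fails at once if the carrier is dropped to the bench (height (world z) of hanger below 0.17 m).
It fails at once if a bystander is moved more than 30 mm (distance of any of spindle, wax_tin, sanding_block from where it was at the start of the episode above 0.03 m).
It also fails if it takes over 72 s, if anything falls off the work surface, if the arm or the gripper's body presses on something with over 40 N, if the wrist force passes 120 N, or if a joint passes its speed limit or range.

### The arm

A 6-joint arm with a two-finger parallel gripper is mounted at the origin on the work surface. World frame = base frame: x ahead of the robot, y to its left, z up, the work surface at z = 0. Lengths are in mm, angles in rad, forces in N, time in s.
With the tool pointing down it reaches from about 275 to 1000 mm from the base axis. Payload 8.4 kg.
Tool frame: the origin (TCP) lies midway between the tips of the shut fingers; the grasp point (between the pads) lies 19 mm behind it; z points along the fingers, y is the line along which they close (so a half turn about z gives the same grasp; the last joint's range is limited). The gripper opens to 85 mm and grips with 20 to 120 N. Pads are 22 mm wide; open, the fingers measure 114 mm over their backs; the gripper's body (76 mm by 85 mm) begins 54 mm behind the grasp point. The pads swing forward as they close: fully open they stand 13 mm farther back than shut.
Start: joints at [-1.2, 0.353, 1.633, -0, 1.155, -0.002], TCP at [227.639, -582.072, 231.281] pointing down, gripper open.
Joint ranges: [-2.63, 2.63], [-0.92, 2.1], [0.06, 2.66], [-1.3, 4.44], [0, 2.69], [-3.02, 3.02]. Speed limits (rad/s): [2.22, 2.22, 2.79, 3.14, 3.14, 3.14].

### API

Orientations are given as [roll, pitch, yaw] about the fixed x, y, z axes, in that order (R = Rz(yaw) Ry(pitch) Rx(roll)).
In Python, from rig import r gives the robot as it stands.
- The arm moves only by the tool servo_tool, never from a script. Its argument "deltas" is a list of rows, each an object of numbers: "x", "y", "z": the shift along the world's x, y, z in mm; "rx", "ry", "rz": the turn, a rotation vector about the world's x, y, z in rad; "gripper": the gripper's target within -1 to 1 (fully open at 1, half-way at 0, shut at -1). A call has 1 to 10 rows; each row is the pose to reach, as a shift and turn from the pose commanded when the call began; what a row does not reach only later rows make up. A row lasts 1/10 s, in which the tool goes at most 50 mm and 8.59 degrees, less where a joint would pass 70% of its speed; a pose out of reach is approached as far as the arm can. A call with a gripper value outside its range is refused whole. The fingers move at their own pace and stop on an object; "newtons" is the grip in N (left out, the last holds). Time passes only in rows, so rows that repeat a pose let the fingers close. It gives the time, the measured TCP pose, the force, the opening and the grip force at its end, in the units of the state.
- r.sense(): the state, without advancing time (a new reading comes with each control period).
- r.grab_frame(name): name is "scene" or "top"; returns the picture (420x560x3 uint8, blue, green, red); there is no depth.
- r.camera_params(name): a dict with "mtx" (3x3 intrinsics, pixels), "D" ([k1, k2, p1, p2, k3] as OpenCV has them; the pictures are not rectified), "eye" and "orientation" of the camera in the world. Camera axes: x right, y down, z forward; pixel columns grow to the right and rows downward; lengths in mm; the calibration is good to about 2 mm. A picture is of the moment at which its call begins. camera_params takes no time and is no camera call.
- r.sign_off(): hands the job in; it is judged then, once.
Trained networks look in the newest picture that a camera, given by its name, has taken for a name from the list of things; names that differ only in an ending like _2 or _b are one class to them, and where a whole thing is asked for, a point or a joint stands for the part that bears it (a point fixed in the world has none). Each returns a list of dicts, best first, with "conf" (0 to 1); they miss things now and then, are a little off and sometimes report something else, mostly with a low value. They report only what shows in the picture. A call takes as long as a camera call.
- r.recognise(name, camera): "box" ([left, top, width, height] in pixels, round what is visible of it).
The state is a dict: "clock": time; "qpos": joint angles; "qvel": joint speeds; "joint_efforts": joint torques, N m; "eef_pos": TCP position; "tcp_rot": TCP orientation; "contact_force": force on the tool from outside, world axes, zero at the start; "wrist_torque": the same for the moment, N m; "opening": opening from 0.0 (shut) to 1.0 (fully open); "grasp_force": force on a finger pad.
Only numpy, scipy, OpenCV 4.12 (cv2) and the standard library are available. Lean on these libraries where they do the work, as an engineer would, in place of code of your own. Each camera call takes 0.05 s, during which the arm holds its last target. There are 200 camera calls.

## Working session

There is one attempt and no reset: what is moved stays moved. The work goes in short steps, Python scripts to look and compute and a tool call to move; the robot and the scene stay as the last step left them, time stands still between calls to the robot, and variables do not carry over. Pictures are saved under pics/ and viewed, at most 10 in all, crops included, and the job is handed in when it is done.

Besides the shell and the picture viewer there is one more tool, called after "Emit:" by a JSON object that holds its "op" and its "data", one argument or row to a line. servo_tool: Moves the arm, as the interface text tells. Its arguments: {"type":"object","properties":{"deltas":{"type":"array","items":{"type":"object","properties":{"x":{"type":"number"},"y":{"type":"number"},"z":{"type":"number"},"rx":{"type":"number"},"ry":{"type":"number"},"rz":{"type":"number"},"gripper":{"type":"number"}}}},"newtons":{"type":"number"}},"required":["deltas"]}

```bash
mkdir -p pics; ls
python3 - <<'E'
from rig import r
import cv2
for c in("scene","top"):
    cv2.imwrite(f"pics/{c}0.png",r.grab_frame(c)); p=r.camera_params(c); print(c,p)
    for n in("hanger","head","hook","stand","rail_stop","catch_ramp","block","spindle","wax_tin","sanding_block"):
        print(n,[(d["conf"],d["box"]) for d in r.recognise(n,c)[:2]])
print(r.sense())
E
```

```text
pics
scene {'mtx': array([[379.98401348,   0.        , 279.79761953],
       [  0.        , 379.98401348, 209.81572072],
       [  0.        ,   0.        ,   1.        ]]), 'D': array([-0.03556032,  0.        ,  0.        ,  0.        ,  0.        ]), 'eye': array([1113.38792991,  553.65309518,  893.70147976]), 'orientation': array([-2.32807876,  0.00283774,  2.31585757])}
hanger [(0.58, [315.6, 186.6, 52.8, 68.5])]
head [(0.68, [319.3, 184.9, 50.5, 71.1]), (0.67, [253.0, 204.1, 24.3, 21.2])]
hook [(0.73, [315.5, 185.5, 52.7, 71.5])]
stand [(0.56, [163.7, 166.5, 150.7, 138.1])]
rail_stop [(0.89, [164.5, 166.2, 154.3, 141.3])]
catch_ramp [(0.79, [163.2, 165.3, 150.1, 140.9])]
block [(0.64, [313.7, 235.5, 67.4, 52.1])]
spindle [(0.7, [355.4, 239.0, 19.6, 31.9])]
wax_tin [(0.51, [164.7, 165.5, 148.7, 140.6]), (0.47, [255.7, 203.2, 22.6, 22.1])]
sanding_block [(0.67, [225.0, 175.3, 23.5, 26.0])]
top {'mtx': array([[456.56130926,   0.        , 277.54379323],
       [  0.        , 456.56130926, 212.49264741],
       [  0.        ,   0.        ,   1.        ]]), 'D': array([-0.15677876,  0
[... 654 characters left out ...]
7, 48.5])]
{'clock': 1.1, 'qpos': array([-1.20038542e+00,  3.52988152e-01,  1.63336139e+00, -3.10643667e-05,
        1.15517986e+00, -2.37137228e-03]), 'qvel': array([ 0.00076753, -0.00117773, -0.00013987,  0.00040593,  0.00033494,
       -0.00039649]), 'joint_efforts': array([-2.50266166e-04, -6.05189967e+01, -3.42442882e+01,  1.20053205e-04,
        1.02346956e-03, -1.74690990e-05]), 'eef_pos': array([ 227.64952709, -582.10123866,  231.30492183]), 'tcp_rot': array([3.14152947e+00, 2.85704890e-05, 3.72794817e-01]), 'contact_force': array([ 0.27179255, -0.26892208, -0.02976758]), 'wrist_torque': array([-0.060847  ,  0.04599641,  0.01689047]), 'grasp_force': 0.0, 'opening': 1.001280558348419}
```

Run:
```python
import cv2
a=cv2.imread("pics/top0.png")[115:305,150:450]; cv2.imwrite("pics/t1.png",cv2.resize(a,(800,507),interpolation=cv2.INTER_CUBIC))
a=cv2.imread("pics/scene0.png")[150:320,155:395]; cv2.imwrite("pics/s1.png",cv2.resize(a,(800,567),interpolation=cv2.INTER_CUBIC))
```

```text
(no output)
```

View pics/t1.png

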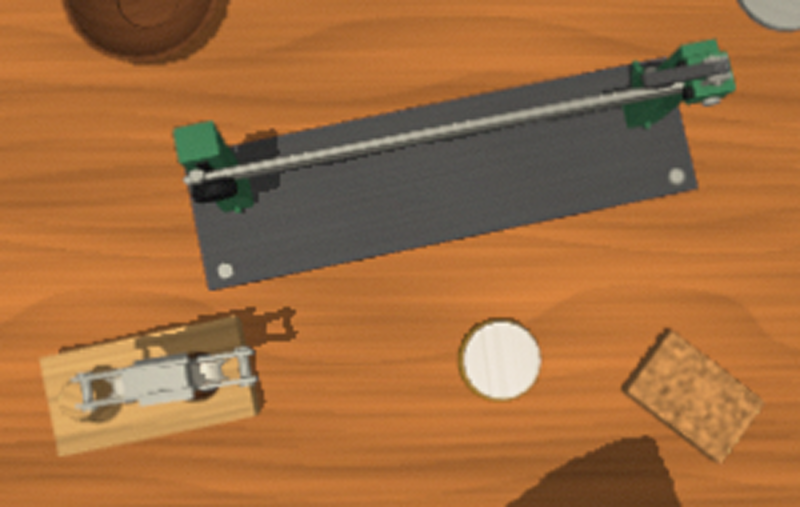

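View pics/s1.png

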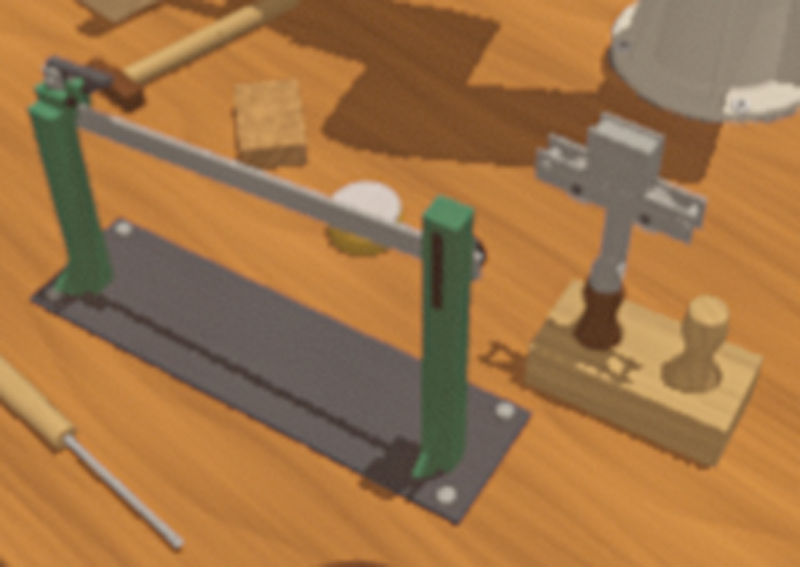

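```bash
cat > h.py <<'E'
import numpy as np,cv2
from scipy.spatial.transform import Rotation as R
from scipy.optimize import least_squares
from rig import r
P={c:r.camera_params(c) for c in("scene","top")}
def proj(c,X):
    p=P[c]; M=R.from_euler("xyz",p["orientation"]).as_matrix().T
    return cv2.projectPoints(np.atleast_2d(X).astype(float),cv2.Rodrigues(M)[0],-M@p["eye"],p["mtx"],p["D"])[0].reshape(-1,2)
def T(q,X): # q=x,y,yaw(,z)
    c,s=np.cos(q[2]),np.sin(q[2]); X=np.atleast_2d(np.array(X,float))
    return np.c_[q[0]+c*X[:,0]-s*X[:,1],q[1]+s*X[:,0]+c*X[:,1],X[:,2]]
zt=lambda a:np.array(a)*[.375,.3748]+[149.8+.2,115]
zs=lambda a:np.array(a)*[.3,.2998]+[155,150]
def rail(a,d): # rail top edge pts, d uphill of stop, slope a
    d=np.atleast_1d(d); return np.c_[0*d,-171+d,221+d*np.tan(a)]
E
cat > fit.py <<'E'
from h import *
# stand
st_t=zt([(209,290),(698,187)]); st_s=zs([(33,298),(120,218),(530,415),(458,523)])
f=lambda q:np.r_[(proj("top",T(q,[(-65,235,8),(-65,-235,8)]))-st_t).ravel(),(proj("scene",T(q,[(65,-235,8),(-65,-235,8),(-65,235,8),(65,235,8)]))-st_s).ravel()]
s=least_squares(f,[600,0,0.2]); print("stand",s.x,s.fun.round(1))
# block
bt=zt([(41,357),(237,314),(258,412),(60,457)])
f=lambda q:(proj("top",T(q,[(45,90,52),(45,-90,52),(-45,-90,52),(-45,90,52)]))-bt).ravel()
b=least_squares(f,[400,200,0.2]); print("block",b.x,b.fun.round(1),"bore-",T(b.x,[0,-45,0]),"bore+",T(b.x,[0,45,0]))
# hanger
f=lambda q:np.r_[(proj("top",T(q,[(0,68,236),(0,-68,236)]))-zt([(82,392),(248,366)])).ravel()]
g=least_squares(f,[400,200,0.2]); print("hanger",g.x,g.fun.round(1))
# rail ridge
im=cv2.imread("pics/top0.png").astype(float); pts=[]
for u in range(265,385,8):
    v0=115+ (181+(u*2.667-400-190)*(92-181)/500)*.375
    vs=np.arange(int(v0)-7,int(v0)+8); col=im[vs,u].min(1); w=np.clip(col-110,0,None); pts.append((u,(w*vs).sum()/w.sum(),w.sum()))
pts=np.array(pts); print(pts.round(2)[::3])
np.save("q.npy",np.r_[s.x,g.x])
for a in(.05,.105,.16): print(a,proj("top",T(s.x,rail(a,[50,150,250]))).round(1).tolist(),proj("scene",T(s.x,rail(a,[50,250]))).round(1).tolist())
def big(c,u,v,w,h,k,name,draws):
    im=cv2.resize(cv2.imread(f"pics/{c}0.png")[v:v+h,u:u+w],None,fx=k,fy=k,interpolation=cv2.INTER_CUBIC)
    for X,col in draws:
        for p in proj(c,X): cv2.circle(im,tuple(int(round(z)) for z in ((p-[u,v])+.5)*k),2,col,-1)
    return im
hd=[(T(g.x,[(sx*11.5,sy*26,278) for sx in(-1,1) for sy in(-1,1)]),(0,0,255)),(T(g.x,[(sx*11.5,sy*68,236) for sx in(-1,1) for sy in(-1,1)]),(255,0,0))]
A=big("top",165,230,96,60,8,"",hd); B=big("scene",310,180,90,60,8,"",hd)
cv2.imwrite("pics/hang.png",np.vstack([A[:290,:720],B[:300]]))
rd=[(T(s.x,rail(a,np.arange(0,341,34))),c) for a,c in((.05,(255,0,0)),(.105,(0,255,0)),(.16,(0,0,255)))]
A=big("top",210,125,225,60,3.5,"",rd[1:2]); B=big("scene",160,160,160,82,4.5,"",rd)
cv2.imwrite("pics/rail.png",np.vstack([A[:,:720],B]))
E
python3 fit.py
```

```text
stand [ 6.63255935e+02 -4.59683599e+01  1.95461112e-01] [-1.2 -0.5 -0.3  0.1 -1.6 -0.5 -0.3 -1.   0.9 -1.2 -0.1 -0.1]
block [4.65809103e+02 2.18074059e+02 2.12579332e-01] [-0.   0.1 -0.4 -0.1 -0.1  0.4  0.6 -0.4] bore- [[475.30328667 174.08701063   0.        ]] bore+ [[456.31491834 262.06110834   0.        ]]
hanger [4.74049113e+02 1.74595255e+02 1.50483844e-01] [-2.8  0.4  2.7 -0.4]
[[265.   173.03 118.  ]
 [289.   168.35  96.  ]
 [313.   163.56  73.  ]
 [337.   158.99  77.  ]
 [361.   154.45  83.  ]]
0.05 [[379.9, 150.5], [332.4, 159.5], [283.7, 169.0]] [[193.7, 187.1], [253.5, 210.5]]
0.105 [[380.2, 150.2], [332.9, 158.7], [283.7, 167.8]] [[193.5, 186.3], [253.3, 206.5]]
0.16 [[380.5, 149.9], [333.3, 157.9], [283.7, 166.5]] [[193.3, 185.5], [253.0, 202.3]]
```

View pics/hang.png

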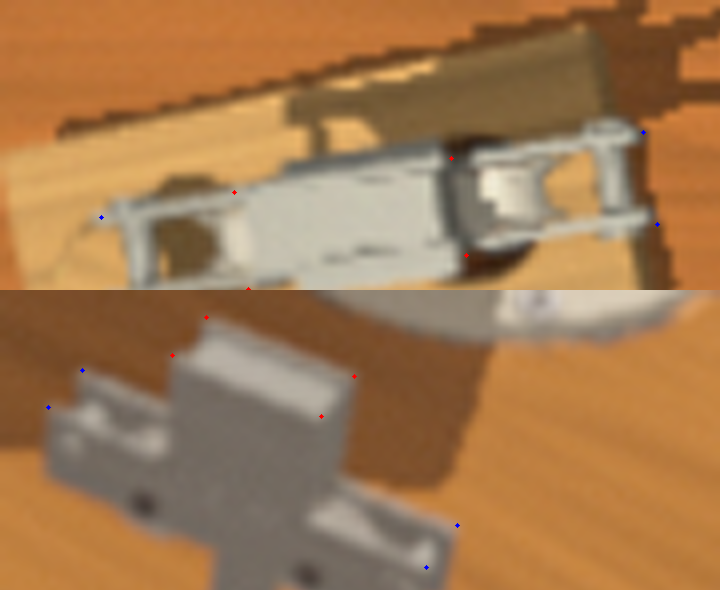

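View pics/rail.png

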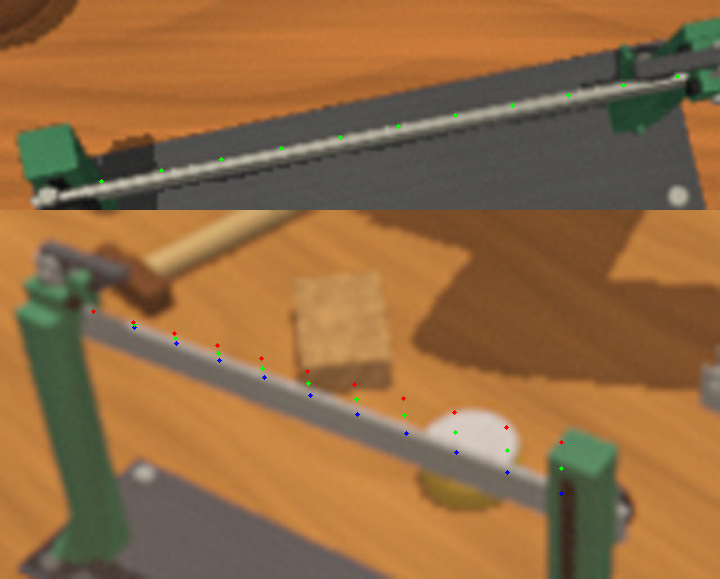

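Emit:
{"op": "servo_tool", "data": {
  "deltas": [
    {"x": 10,"y": 30,"z": 30,"rz": 0.1,"gripper": 1},
    {"x": 20,"y": 70,"z": 60,"rz": 0.24},
    {"x": 35,"y": 115,"z": 75,"rz": 0.38},
    {"x": 50,"y": 160,"z": 90,"rz": 0.52},
    {"x": 65,"y": 205,"z": 105,"rz": 0.65},
    {"x": 80,"y": 250,"z": 120,"rz": 0.78},
    {"x": 95,"y": 295,"z": 130,"rz": 0.9},
    {"x": 110,"y": 340,"z": 135,"rz": 1.0},
    {"x": 125,"y": 385,"z": 140,"rz": 1.1},
    {"x": 140,"y": 430,"z": 140,"rz": 1.2}
  ]
}}

```text
invalid input
```

Emit:
{"op": "servo_tool", "data": {
  "deltas": [
    {"x": 15,"y": 45,"rz": 0.04},
    {"x": 30,"y": 90,"rz": 0.08},
    {"x": 45,"y": 135,"rz": 0.12},
    {"x": 60,"y": 180,"rz": 0.148},
    {"x": 75,"y": 225,"rz": 0.148},
    {"x": 90,"y": 270,"rz": 0.148},
    {"x": 100,"y": 310,"rz": 0.148},
    {"x": 106.4,"y": 326.7,"rz": 0.148},
    {"x": 106.4,"y": 326.7,"rz": 0.148},
    {"x": 106.4,"y": 326.7,"rz": 0.148}
  ]
}}

```text
invalid input
```

Emit:
{"op": "servo_tool", "data": {
  "deltas": [
    {"x": 10,"y": 30,"z": 30,"rx": 0,"ry": 0,"rz": 0.1,"gripper": 1},
    {"x": 20,"y": 70,"z": 60,"rx": 0,"ry": 0,"rz": 0.24,"gripper": 1},
    {"x": 35,"y": 115,"z": 75,"rx": 0,"ry": 0,"rz": 0.38,"gripper": 1},
    {"x": 50,"y": 160,"z": 90,"rx": 0,"ry": 0,"rz": 0.52,"gripper": 1},
    {"x": 65,"y": 205,"z": 105,"rx": 0,"ry": 0,"rz": 0.65,"gripper": 1},
    {"x": 80,"y": 250,"z": 120,"rx": 0,"ry": 0,"rz": 0.78,"gripper": 1},
    {"x": 95,"y": 295,"z": 130,"rx": 0,"ry": 0,"rz": 0.9,"gripper": 1},
    {"x": 110,"y": 340,"z": 135,"rx": 0,"ry": 0,"rz": 1.0,"gripper": 1},
    {"x": 125,"y": 385,"z": 140,"rx": 0,"ry": 0,"rz": 1.1,"gripper": 1},
    {"x": 140,"y": 430,"z": 140,"rx": 0,"ry": 0,"rz": 1.2,"gripper": 1}
  ],
  "newtons": 40
}}

```text
clock: 2.1
eef_pos: [368.0, -150.4, 372.3]
tcp_rot: [3.14, 0.001, 1.577]
contact_force: [0.2, 0.3, -0.8]
opening: 1.001
grasp_force: 0.0
```

Emit:
{"op": "servo_tool", "data": {
  "deltas": [
    {"x": 15,"y": 45,"z": 0,"rx": 0,"ry": 0,"rz": 0.04,"gripper": 1},
    {"x": 30,"y": 90,"z": 0,"rx": 0,"ry": 0,"rz": 0.08,"gripper": 1},
    {"x": 45,"y": 135,"z": 0,"rx": 0,"ry": 0,"rz": 0.12,"gripper": 1},
    {"x": 60,"y": 180,"z": 0,"rx": 0,"ry": 0,"rz": 0.148,"gripper": 1},
    {"x": 75,"y": 225,"z": 0,"rx": 0,"ry": 0,"rz": 0.148,"gripper": 1},
    {"x": 90,"y": 270,"z": 0,"rx": 0,"ry": 0,"rz": 0.148,"gripper": 1},
    {"x": 100,"y": 310,"z": 0,"rx": 0,"ry": 0,"rz": 0.148,"gripper": 1},
    {"x": 106.4,"y": 326,"z": -20,"rx": 0,"ry": 0,"rz": 0.148,"gripper": 1},
    {"x": 106.4,"y": 326,"z": -50,"rx": 0,"ry": 0,"rz": 0.148,"gripper": 1},
    {"x": 106.4,"y": 326,"z": -50,"rx": 0,"ry": 0,"rz": 0.148,"gripper": 1}
  ],
  "newtons": 40
}}

```text
clock: 3.1
eef_pos: [472.0, 173.9, 317.8]
tcp_rot: [-3.135, 0.001, 1.722]
contact_force: [-0.2, 0.3, -0.0]
opening: 0.999
grasp_force: 0.0
```

Emit:
{"op": "servo_tool", "data": {
  "deltas": [
    {"x": 0,"y": 0.5,"z": 0,"rx": 0,"ry": 0,"rz": 0,"gripper": 1},
    {"x": 0,"y": 0.5,"z": -20,"rx": 0,"ry": 0,"rz": 0,"gripper": 1},
    {"x": 0,"y": 0.5,"z": -45,"rx": 0,"ry": 0,"rz": 0,"gripper": 1},
    {"x": 0,"y": 0.5,"z": -65,"rx": 0,"ry": 0,"rz": 0,"gripper": 1},
    {"x": 0,"y": 0.5,"z": -78,"rx": 0,"ry": 0,"rz": 0,"gripper": 1},
    {"x": 0,"y": 0.5,"z": -78,"rx": 0,"ry": 0,"rz": 0,"gripper": 1},
    {"x": 0,"y": 0.5,"z": -78,"rx": 0,"ry": 0,"rz": 0,"gripper": 1}
  ],
  "newtons": 40
}}

```text
clock: 3.8
eef_pos: [474.7, 174.4, 244.5]
tcp_rot: [3.14, -0.0, 1.72]
contact_force: [0.2, -0.3, 0.4]
opening: 0.997
grasp_force: 0.0
```

Run:
```python
from rig import r
import cv2,numpy as np
o=[]
for c,(u,v,w,h) in dict(top=(150,215,130,75),scene=(290,120,130,125)).items():
    im=r.grab_frame(c); cv2.imwrite(f"pics/{c}2.png",im); o.append(cv2.resize(im[v:v+h,u:u+w],None,fx=3,fy=3,interpolation=cv2.INTER_CUBIC))
cv2.imwrite("pics/g2.png",np.vstack(o)[:600]); s=r.sense(); print(s["eef_pos"],s["tcp_rot"],s["contact_force"])
```

```text
[474.88190269 174.60332592 244.71613888] [ 3.13949825e+00 -4.49776628e-04  1.72056273e+00] [0.00916396 0.46554744 0.67744166]
```

View pics/g2.png

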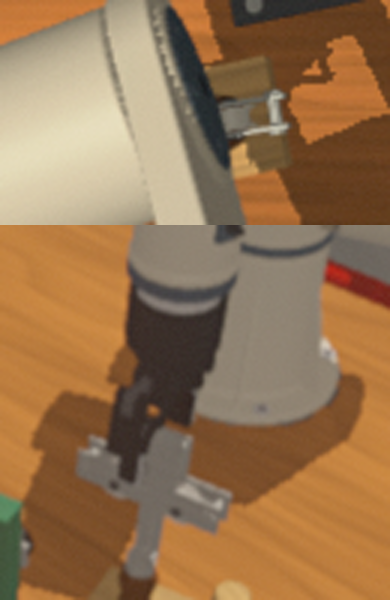

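Emit:
{"op": "servo_tool", "data": {
  "deltas": [
    {"x": 0,"y": 0,"z": -1,"rx": 0,"ry": 0,"rz": 0,"gripper": -1},
    {"x": 0,"y": 0,"z": -1,"rx": 0,"ry": 0,"rz": 0,"gripper": -1},
    {"x": 0,"y": 0,"z": -1,"rx": 0,"ry": 0,"rz": 0,"gripper": -1},
    {"x": 0,"y": 0,"z": -1,"rx": 0,"ry": 0,"rz": 0,"gripper": -1},
    {"x": 0,"y": 0,"z": -1,"rx": 0,"ry": 0,"rz": 0,"gripper": -1},
    {"x": 0,"y": 0,"z": -1,"rx": 0,"ry": 0,"rz": 0,"gripper": -1},
    {"x": 0,"y": 0,"z": -1,"rx": 0,"ry": 0,"rz": 0,"gripper": -1},
    {"x": 0,"y": 0,"z": -1,"rx": 0,"ry": 0,"rz": 0,"gripper": -1}
  ],
  "newtons": 40
}}

```text
clock: 4.7
eef_pos: [474.3, 174.5, 242.5]
tcp_rot: [3.141, -0.0, 1.721]
contact_force: [1.4, 0.3, 2.3]
opening: 0.263
grasp_force: 40.6
```

Emit:
{"op": "servo_tool", "data": {
  "deltas": [
    {"x": 0,"y": 0,"z": 5,"rx": 0,"ry": 0,"rz": 0,"gripper": -1},
    {"x": 0,"y": 0,"z": 15,"rx": 0,"ry": 0,"rz": 0,"gripper": -1},
    {"x": 0,"y": 0,"z": 30,"rx": 0,"ry": 0,"rz": 0,"gripper": -1},
    {"x": 0,"y": 0,"z": 45,"rx": 0,"ry": 0,"rz": 0,"gripper": -1},
    {"x": 0,"y": 0,"z": 60,"rx": 0,"ry": 0,"rz": 0,"gripper": -1},
    {"x": 0,"y": 0,"z": 70,"rx": 0,"ry": 0,"rz": 0,"gripper": -1},
    {"x": 0,"y": 0,"z": 75,"rx": 0,"ry": 0,"rz": 0,"gripper": -1},
    {"x": 0,"y": 0,"z": 75,"rx": 0,"ry": 0,"rz": 0,"gripper": -1},
    {"x": 0,"y": 0,"z": 75,"rx": 0,"ry": 0,"rz": 0,"gripper": -1}
  ]
}}

```text
clock: 5.6
eef_pos: [473.7, 174.3, 316.7]
tcp_rot: [-3.141, 0.0, 1.721]
contact_force: [-0.2, -0.3, -3.6]
opening: 0.263
grasp_force: 40.0
```

Emit:
{"op": "servo_tool", "data": {
  "deltas": [
    {"x": 10,"y": -16,"z": 0,"rx": 0,"ry": 0,"rz": 0.01,"gripper": -1},
    {"x": 25,"y": -40,"z": 0,"rx": 0,"ry": 0,"rz": 0.02,"gripper": -1},
    {"x": 40,"y": -66,"z": 0,"rx": 0,"ry": 0,"rz": 0.03,"gripper": -1},
    {"x": 55,"y": -92,"z": 0,"rx": 0,"ry": 0,"rz": 0.04,"gripper": -1},
    {"x": 70,"y": -118,"z": 0,"rx": 0,"ry": 0,"rz": 0.045,"gripper": -1},
    {"x": 84,"y": -140,"z": 0,"rx": 0,"ry": 0,"rz": 0.045,"gripper": -1},
    {"x": 92,"y": -153,"z": 0,"rx": 0,"ry": 0,"rz": 0.045,"gripper": -1},
    {"x": 95,"y": -158,"z": 0,"rx": 0,"ry": 0,"rz": 0.045,"gripper": -1},
    {"x": 95,"y": -158,"z": 0,"rx": 0,"ry": 0,"rz": 0.045,"gripper": -1},
    {"x": 95,"y": -158,"z": 0,"rx": 0,"ry": 0,"rz": 0.045,"gripper": -1}
  ]
}}

```text
clock: 6.6
eef_pos: [568.5, 17.3, 317.0]
tcp_rot: [-3.141, -0.001, 1.766]
contact_force: [-0.3, -0.1, -4.5]
opening: 0.264
grasp_force: 40.1
```

```bash
cat > look.py <<'E'
from h import *
import sys
n=sys.argv[1]; q=np.load("q.npy")[:3]; s=r.sense(); e=s["eef_pos"]; yaw=s["tcp_rot"][2]-np.pi/2
H=40.5 # TCP above origin
hq=[e[0],e[1],yaw]; oz=e[2]-H
print("origin",e[:2],oz,"yaw",yaw,"F",s["contact_force"],"grip",s["grasp_force"])
c,si=np.cos(q[2]),np.sin(q[2]); d=e[:2]-q[:2]; x=c*d[0]+si*d[1]; y=-si*d[0]+c*d[1]
print("stand x",x,"uphill d",y+171)
hp=T(hq,[(a,b,oz+zz) for a in(-11.5,11.5) for b,zz in((-68,34),(68,34),(-68,4),(68,4))]+[(0,0,oz-186)])
o=[]
for cam,(u,v,w,h,k) in dict(top=(200,120,230,85,3),scene=(165,100,175,150,3)).items():
    im=r.grab_frame(cam); cv2.imwrite(f"pics/{cam}{n}.png",im); im=cv2.resize(im[v:v+h,u:u+w],None,fx=k,fy=k,interpolation=cv2.INTER_CUBIC)
    for X,col in((hp,(255,0,0)),(T(q,rail(.06,np.arange(0,341,34))),(0,255,0))):
        for p in proj(cam,X): cv2.circle(im,tuple(int(round(z)) for z in ((p-[u,v])+.5)*k),1,col,-1)
    o.append(cv2.copyMakeBorder(im,0,0,0,max(0,700-im.shape[1]),cv2.BORDER_CONSTANT))
cv2.imwrite(f"pics/v{n}.png",np.vstack(o)[:600])
E
python3 look.py 3
```

```text
origin [568.45643301  17.26901539] 276.5344546508095 yaw 0.19530345282794004 F [-0.2557241  -0.13705908 -4.46137197] grip 40.07513344287872
stand x -80.71245776623677 uphill d 251.44507660291742
```

View pics/v3.png

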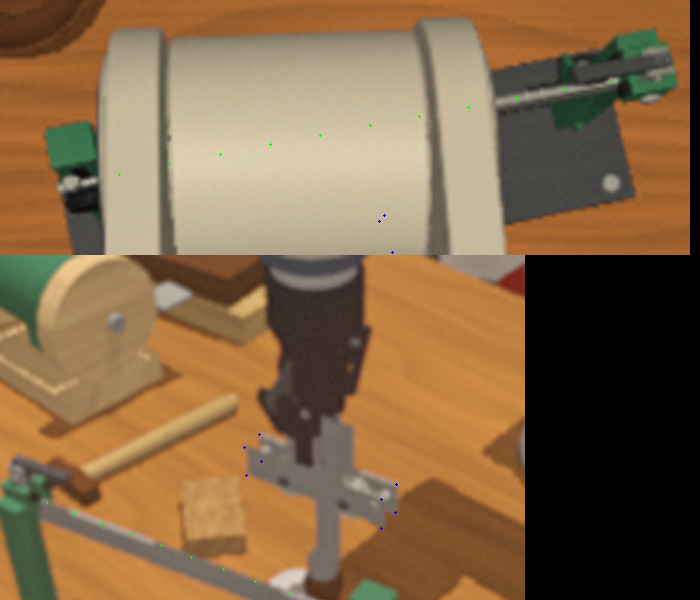

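Emit:
{"op": "servo_tool", "data": {
  "deltas": [
    {"x": 0,"y": 0,"z": -7,"rx": 0,"ry": 0,"rz": 0,"gripper": -1},
    {"x": 10,"y": 2,"z": -14,"rx": 0,"ry": 0,"rz": 0,"gripper": -1},
    {"x": 22,"y": 4.4,"z": -14,"rx": 0,"ry": 0,"rz": 0,"gripper": -1},
    {"x": 36,"y": 7.1,"z": -14,"rx": 0,"ry": 0,"rz": 0,"gripper": -1},
    {"x": 50,"y": 9.9,"z": -14,"rx": 0,"ry": 0,"rz": 0,"gripper": -1},
    {"x": 62,"y": 12.3,"z": -14,"rx": 0,"ry": 0,"rz": 0,"gripper": -1},
    {"x": 72,"y": 14.3,"z": -14,"rx": 0,"ry": 0,"rz": 0,"gripper": -1},
    {"x": 77,"y": 15.3,"z": -14,"rx": 0,"ry": 0,"rz": 0,"gripper": -1},
    {"x": 79.2,"y": 15.7,"z": -14,"rx": 0,"ry": 0,"rz": 0,"gripper": -1},
    {"x": 79.2,"y": 15.7,"z": -14,"rx": 0,"ry": 0,"rz": 0,"gripper": -1}
  ]
}}

```text
clock: 7.7
eef_pos: [648.2, 32.1, 303.2]
tcp_rot: [-3.141, -0.0, 1.766]
contact_force: [-0.6, 0.1, -5.4]
opening: 0.266
grasp_force: 40.1
```

```bash
python3 look.py 4
```

```text
origin [648.22231887  32.14552365] 262.66742720987656 yaw 0.19504173367890099 F [-0.59864003  0.14273969 -5.37691025] grip 40.09322941303253
stand x 0.42384230216944907 uphill d 250.54626807462927
```

View pics/v4.png

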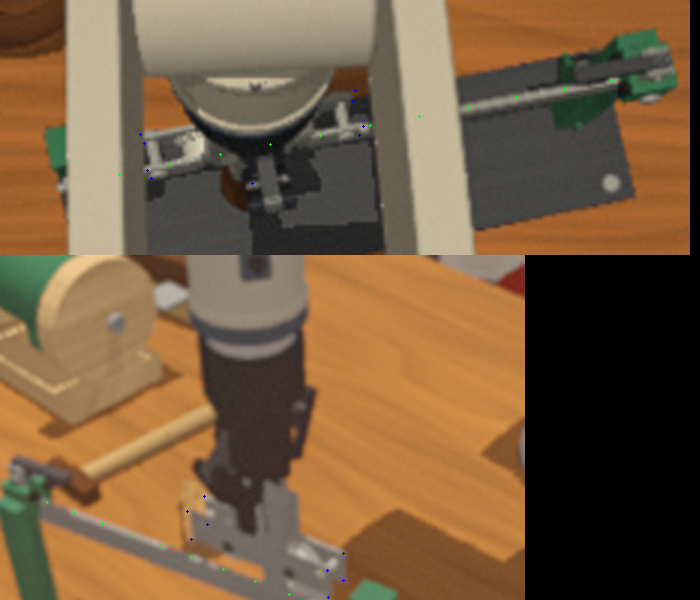

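Emit:
{"op": "servo_tool", "data": {
  "deltas": [
    {"x": 2,"y": 0.4,"z": 0,"rx": 0,"ry": 0,"rz": 0,"gripper": -1},
    {"x": 3.4,"y": 0.7,"z": 0,"rx": 0,"ry": 0,"rz": 0,"gripper": -1},
    {"x": 3.4,"y": 0.7,"z": 0,"rx": 0,"ry": 0,"rz": 0,"gripper": -1}
  ]
}}

```text
clock: 8.1
eef_pos: [651.8, 32.8, 303.4]
tcp_rot: [3.141, 0.0, 1.766]
contact_force: [-0.4, 0.3, -4.7]
opening: 0.264
grasp_force: 40.1
```

Emit:
{"op": "servo_tool", "data": {
  "deltas": [
    {"x": 1,"y": 0.2,"z": 0,"rx": 0,"ry": 0,"rz": 0,"gripper": -1},
    {"x": 1,"y": 0.2,"z": 0,"rx": 0,"ry": 0,"rz": 0,"gripper": -1}
  ]
}}

```text
clock: 8.3
eef_pos: [652.7, 33.0, 303.3]
tcp_rot: [3.142, -0.0, 1.766]
contact_force: [0.1, 0.2, -4.3]
opening: 0.265
grasp_force: 40.1
```

Emit:
{"op": "servo_tool", "data": {
  "deltas": [
    {"x": 1,"y": 0.2,"z": 0,"rx": 0,"ry": 0,"rz": 0,"gripper": -1},
    {"x": 1,"y": 0.2,"z": 0,"rx": 0,"ry": 0,"rz": 0,"gripper": -1}
  ]
}}

```text
clock: 8.5
eef_pos: [653.2, 33.1, 303.2]
tcp_rot: [-3.14, -0.0, 1.766]
contact_force: [-3.0, -0.5, -3.0]
opening: 0.262
grasp_force: 40.3
```

Emit:
{"op": "servo_tool", "data": {
  "deltas": [
    {"x": -3,"y": -0.6,"z": 0,"rx": 0,"ry": 0,"rz": 0,"gripper": -1},
    {"x": -5.8,"y": -1.1,"z": 0,"rx": 0.02,"ry": 0.004,"rz": 0,"gripper": -1},
    {"x": -5.8,"y": -1.1,"z": -4,"rx": 0.04,"ry": 0.008,"rz": 0,"gripper": -1},
    {"x": -5.8,"y": -1.1,"z": -10,"rx": 0.059,"ry": 0.012,"rz": 0,"gripper": -1},
    {"x": -5.8,"y": -1.1,"z": -15,"rx": 0.059,"ry": 0.012,"rz": 0,"gripper": -1},
    {"x": -5.8,"y": -1.1,"z": -15,"rx": 0.059,"ry": 0.012,"rz": 0,"gripper": -1},
    {"x": -5.8,"y": -1.1,"z": -15,"rx": 0.059,"ry": 0.012,"rz": 0,"gripper": -1}
  ]
}}

```text
clock: 9.2
eef_pos: [647.8, 32.1, 287.9]
tcp_rot: [-3.141, -0.06, 1.766]
contact_force: [-0.3, 0.1, -3.9]
opening: 0.271
grasp_force: 40.1
```

Emit:
{"op": "servo_tool", "data": {
  "deltas": [
    {"x": 0,"y": 0,"z": -2,"rx": 0,"ry": 0,"rz": 0,"gripper": -1},
    {"x": 0,"y": 0,"z": -4,"rx": 0,"ry": 0,"rz": 0,"gripper": -1},
    {"x": 0,"y": 0,"z": -4,"rx": 0,"ry": 0,"rz": 0,"gripper": -1},
    {"x": 0,"y": 0,"z": -4,"rx": 0,"ry": 0,"rz": 0,"gripper": -1}
  ]
}}

```text
clock: 9.6
eef_pos: [647.8, 32.2, 284.3]
tcp_rot: [-3.141, -0.06, 1.766]
contact_force: [-0.6, 0.2, -3.6]
opening: 0.262
grasp_force: 40.1
```

Emit:
{"op": "servo_tool", "data": {
  "deltas": [
    {"x": 0,"y": 0,"z": -1.5,"rx": 0,"ry": 0,"rz": 0,"gripper": -1},
    {"x": 0,"y": 0,"z": -3,"rx": 0,"ry": 0,"rz": 0,"gripper": -1},
    {"x": 0,"y": 0,"z": -3,"rx": 0,"ry": 0,"rz": 0,"gripper": -1}
  ]
}}

```text
clock: 9.9
eef_pos: [647.7, 32.1, 281.0]
tcp_rot: [-3.141, -0.06, 1.766]
contact_force: [-0.1, 0.9, -4.6]
opening: 0.263
grasp_force: 40.1
```

Emit:
{"op": "servo_tool", "data": {
  "deltas": [
    {"x": 0,"y": 0,"z": -1,"rx": 0,"ry": 0,"rz": 0,"gripper": -1},
    {"x": 0,"y": 0,"z": -2,"rx": 0,"ry": 0,"rz": 0,"gripper": -1},
    {"x": 0,"y": 0,"z": -2,"rx": 0,"ry": 0,"rz": 0,"gripper": -1}
  ]
}}

```text
clock: 10.2
eef_pos: [647.8, 32.1, 279.1]
tcp_rot: [-3.141, -0.06, 1.766]
contact_force: [0.6, 0.4, -5.3]
opening: 0.265
grasp_force: 40.1
```

Emit:
{"op": "servo_tool", "data": {
  "deltas": [
    {"x": 0,"y": 0,"z": -0.7,"rx": 0,"ry": 0,"rz": 0,"gripper": -1},
    {"x": 0,"y": 0,"z": -1.5,"rx": 0,"ry": 0,"rz": 0,"gripper": -1},
    {"x": 0,"y": 0,"z": -1.5,"rx": 0,"ry": 0,"rz": 0,"gripper": -1}
  ]
}}

```text
clock: 10.5
eef_pos: [647.9, 32.1, 277.7]
tcp_rot: [-3.141, -0.06, 1.766]
contact_force: [0.6, -0.2, -4.1]
opening: 0.269
grasp_force: 40.2
```

Emit:
{"op": "servo_tool", "data": {
  "deltas": [
    {"x": 0,"y": 0,"z": -0.5,"rx": 0,"ry": 0,"rz": 0,"gripper": -1},
    {"x": 0,"y": 0,"z": -1,"rx": 0,"ry": 0,"rz": 0,"gripper": -1},
    {"x": 0,"y": 0,"z": -1,"rx": 0,"ry": 0,"rz": 0,"gripper": -1}
  ]
}}

```text
clock: 10.8
eef_pos: [648.0, 32.1, 277.4]
tcp_rot: [3.141, -0.06, 1.766]
contact_force: [-2.0, -0.6, 1.9]
opening: 0.265
grasp_force: 41.0
```

Emit:
{"op": "servo_tool", "data": {
  "deltas": [
    {"x": -0.6,"y": -0.1,"z": 0,"rx": 0,"ry": 0,"rz": 0,"gripper": -1},
    {"x": -0.6,"y": -0.1,"z": 0,"rx": 0,"ry": 0,"rz": 0,"gripper": -1},
    {"x": -0.6,"y": -0.1,"z": 0,"rx": 0,"ry": 0,"rz": 0,"gripper": -1},
    {"x": -0.6,"y": -0.1,"z": 0,"rx": 0,"ry": 0,"rz": 0,"gripper": -1}
  ]
}}

```text
clock: 11.2
eef_pos: [647.8, 32.1, 277.3]
tcp_rot: [3.141, -0.06, 1.766]
contact_force: [2.3, -0.2, 2.7]
opening: 0.262
grasp_force: 41.1
```

```bash
sed -i 's/scene=(165,100,175,150,3)/scene=(165,160,140,85,5)/; s/.60,q)/&/' look.py; python3 look.py 5
python3 - <<'E'
import cv2
a=cv2.imread("pics/scene5.png")[165:265,205:305]; cv2.imwrite("pics/s5.png",cv2.resize(a,(600,600),interpolation=cv2.INTER_CUBIC))
E
```

```text
origin [647.76206433  32.05353519] 236.8095386536777 yaw 0.19500497053392074 F [ 2.33384106 -0.15319541  2.71665488] grip 41.06213986873627
stand x -0.04551407027313381 uphill d 250.54542136555034
```

View pics/s5.png

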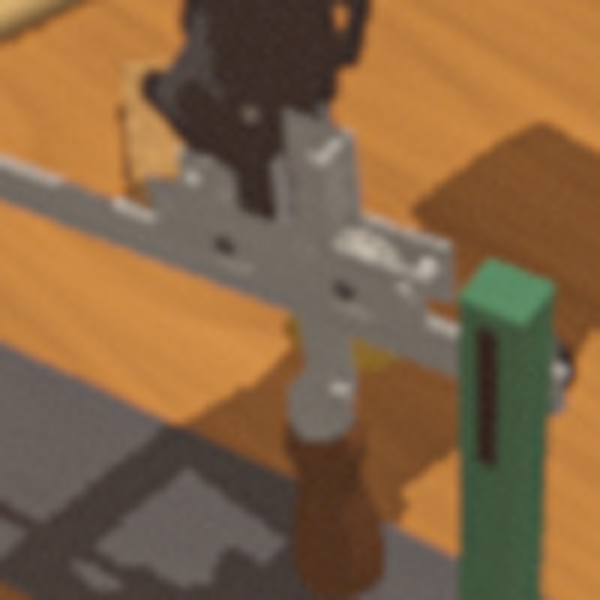

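Emit:
{"op": "servo_tool", "data": {
  "deltas": [
    {"x": 0.3,"y": 0,"z": 0,"rx": 0,"ry": 0,"rz": 0,"gripper": -1},
    {"x": 0.3,"y": 0,"z": 0,"rx": 0,"ry": 0,"rz": 0,"gripper": -1},
    {"x": 0.3,"y": 0,"z": 0,"rx": 0,"ry": 0,"rz": 0,"gripper": -1}
  ]
}}

```text
clock: 11.6
eef_pos: [647.8, 32.0, 277.2]
tcp_rot: [3.141, -0.06, 1.766]
contact_force: [1.1, 0.8, 5.7]
opening: 0.261
grasp_force: 41.6
```

Emit:
{"op": "servo_tool", "data": {
  "deltas": [
    {"x": 0,"y": 0,"z": 0,"rx": 0,"ry": 0,"rz": 0,"gripper": 0.6},
    {"x": 0,"y": 0,"z": 0,"rx": 0,"ry": 0,"rz": 0,"gripper": 0.6},
    {"x": 0,"y": 0,"z": 0,"rx": 0,"ry": 0,"rz": 0,"gripper": 0.6},
    {"x": 0,"y": 0,"z": 5,"rx": 0,"ry": 0,"rz": 0,"gripper": 0.6},
    {"x": 0,"y": 0,"z": 25,"rx": 0,"ry": 0,"rz": 0,"gripper": 0.6},
    {"x": 0,"y": 0,"z": 50,"rx": 0,"ry": 0,"rz": 0,"gripper": 0.6},
    {"x": 0,"y": 0,"z": 80,"rx": 0,"ry": 0,"rz": 0,"gripper": 0.6},
    {"x": 0,"y": 0,"z": 100,"rx": 0,"ry": 0,"rz": 0,"gripper": 0.6}
  ]
}}

```text
clock: 12.4
eef_pos: [647.9, 32.0, 379.3]
tcp_rot: [3.14, -0.06, 1.766]
contact_force: [0.1, 0.4, 0.4]
opening: 0.794
grasp_force: 0.0
```

Emit:
{"op": "servo_tool", "data": {
  "deltas": [
    {"x": -20,"y": 15,"z": 0,"rx": -0.02,"ry": -0.004,"rz": 0,"gripper": 0},
    {"x": -50,"y": 30,"z": 0,"rx": -0.059,"ry": -0.012,"rz": 0,"gripper": -1},
    {"x": -80,"y": 50,"z": 0,"rx": -0.059,"ry": -0.012,"rz": 0,"gripper": -1},
    {"x": -100,"y": 70,"z": 0,"rx": -0.059,"ry": -0.012,"rz": 0,"gripper": -1},
    {"x": -100,"y": 70,"z": 0,"rx": -0.059,"ry": -0.012,"rz": 0,"gripper": -1},
    {"x": -100,"y": 70,"z": 0,"rx": -0.059,"ry": -0.012,"rz": 0,"gripper": -1},
    {"x": -100,"y": 70,"z": 0,"rx": -0.059,"ry": -0.012,"rz": 0,"gripper": -1},
    {"x": -100,"y": 70,"z": 0,"rx": -0.059,"ry": -0.012,"rz": 0,"gripper": -1},
    {"x": -100,"y": 70,"z": 0,"rx": -0.059,"ry": -0.012,"rz": 0,"gripper": -1},
    {"x": -100,"y": 70,"z": 0,"rx": -0.059,"ry": -0.012,"rz": 0,"gripper": -1}
  ]
}}

```text
clock: 13.4
eef_pos: [547.8, 101.6, 376.5]
tcp_rot: [-3.141, 0.0, 1.765]
contact_force: [-0.0, -0.3, 0.1]
opening: 0.004
grasp_force: 0.0
```

```bash
cat > look2.py <<'E'
from h import *
import sys
n=sys.argv[1]; q=np.load("q.npy")[:3]; a=.064
print(r.sense()["clock"]); o=[]
for cam,(u,v,w,h,k) in dict(top=(270,120,160,65,4.5),scene=(155,145,120,75,4)).items():
    im=r.grab_frame(cam); cv2.imwrite(f"pics/{cam}{n}.png",im); print(cam,[(x["conf"],x["box"]) for x in r.recognise("hanger",cam)[:1]])
    im=cv2.resize(im[v:v+h,u:u+w],None,fx=k,fy=k,interpolation=cv2.INTER_CUBIC)
    for d,col in((69,(0,0,255)),(87,(255,0,0))):
        X=[(sx*11.5,-171+d+b,221+d*a+20*0+b*a+zz) for sx in(-1,1) for b,zz in((-68,34),(68,34),(-26,76),(26,76))]
        for p in proj(cam,T(q,X)): cv2.circle(im,tuple(int(round(z)) for z in ((p-[u,v])+.5)*k),2,col,-1)
    o.append(cv2.copyMakeBorder(im,0,0,0,max(0,720-im.shape[1]),cv2.BORDER_CONSTANT))
cv2.imwrite(f"pics/v{n}.png",np.vstack(o))
E
python3 look2.py 6
```

```text
13.4
top [(0.57, [279.6, 146.7, 58.3, 43.0])]
scene [(0.8, [214.2, 179.9, 51.3, 76.9])]
```

View pics/v6.png

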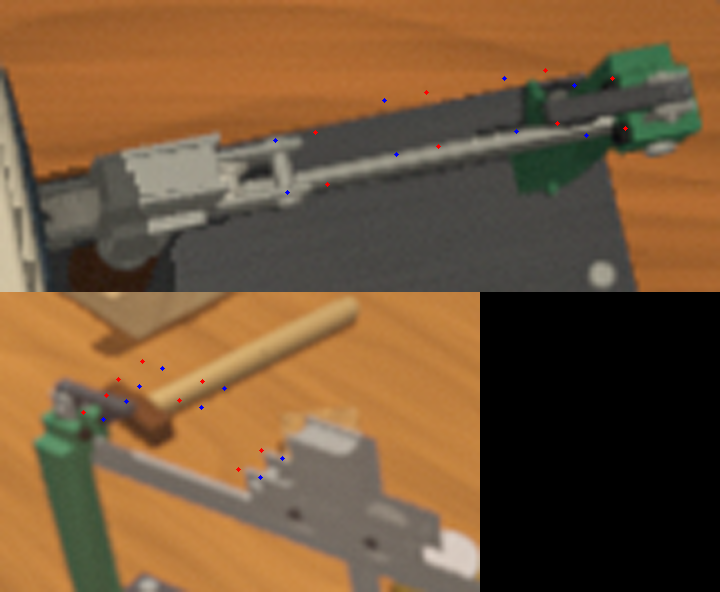

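Emit:
{"op": "servo_tool", "data": {
  "deltas": [
    {"x": 0,"y": 0,"z": 0,"rx": 0,"ry": 0,"rz": 0,"gripper": -1},
    {"x": 0,"y": 0,"z": 0,"rx": 0,"ry": 0,"rz": 0,"gripper": -1},
    {"x": 0,"y": 0,"z": 0,"rx": 0,"ry": 0,"rz": 0,"gripper": -1},
    {"x": 0,"y": 0,"z": 0,"rx": 0,"ry": 0,"rz": 0,"gripper": -1},
    {"x": 0,"y": 0,"z": 0,"rx": 0,"ry": 0,"rz": 0,"gripper": -1},
    {"x": 0,"y": 0,"z": 0,"rx": 0,"ry": 0,"rz": 0,"gripper": -1},
    {"x": 0,"y": 0,"z": 0,"rx": 0,"ry": 0,"rz": 0,"gripper": -1},
    {"x": 0,"y": 0,"z": 0,"rx": 0,"ry": 0,"rz": 0,"gripper": -1},
    {"x": 0,"y": 0,"z": 0,"rx": 0,"ry": 0,"rz": 0,"gripper": -1},
    {"x": 0,"y": 0,"z": 0,"rx": 0,"ry": 0,"rz": 0,"gripper": -1}
  ]
}}

```text
clock: 14.6
eef_pos: [547.6, 102.0, 376.8]
tcp_rot: [-3.142, 0.0, 1.766]
contact_force: [0.2, -0.0, -0.2]
opening: 0.002
grasp_force: 0.0
```

```bash
python3 look2.py 7
```

```text
14.6
top [(0.59, [282.8, 143.3, 69.1, 44.7])]
scene [(0.88, [206.0, 175.0, 51.1, 76.5])]
```

Emit:
{"op": "servo_tool", "data": {
  "deltas": [
    {"x": 0,"y": 0,"z": 0,"rx": 0,"ry": 0,"rz": 0,"gripper": -1},
    {"x": 0,"y": 0,"z": 0,"rx": 0,"ry": 0,"rz": 0,"gripper": -1},
    {"x": 0,"y": 0,"z": 0,"rx": 0,"ry": 0,"rz": 0,"gripper": -1},
    {"x": 0,"y": 0,"z": 0,"rx": 0,"ry": 0,"rz": 0,"gripper": -1},
    {"x": 0,"y": 0,"z": 0,"rx": 0,"ry": 0,"rz": 0,"gripper": -1},
    {"x": 0,"y": 0,"z": 0,"rx": 0,"ry": 0,"rz": 0,"gripper": -1},
    {"x": 0,"y": 0,"z": 0,"rx": 0,"ry": 0,"rz": 0,"gripper": -1},
    {"x": 0,"y": 0,"z": 0,"rx": 0,"ry": 0,"rz": 0,"gripper": -1},
    {"x": 0,"y": 0,"z": 0,"rx": 0,"ry": 0,"rz": 0,"gripper": -1},
    {"x": 0,"y": 0,"z": 0,"rx": 0,"ry": 0,"rz": 0,"gripper": -1}
  ]
}}

```text
clock: 15.8
eef_pos: [547.5, 102.0, 376.8]
tcp_rot: [-3.142, -0.0, 1.766]
contact_force: [-0.3, 0.3, -0.4]
opening: 0.001
grasp_force: 0.0
```

```bash
python3 look2.py 8
```

```text
15.8
top [(0.94, [300.2, 141.7, 62.1, 41.4])]
scene [(0.97, [199.3, 172.7, 49.1, 76.6])]
```

Emit:
{"op": "servo_tool", "data": {
  "deltas": [
    {"x": 0,"y": 0,"z": 0,"rx": 0,"ry": 0,"rz": 0,"gripper": -1},
    {"x": 0,"y": 0,"z": 0,"rx": 0,"ry": 0,"rz": 0,"gripper": -1},
    {"x": 0,"y": 0,"z": 0,"rx": 0,"ry": 0,"rz": 0,"gripper": -1},
    {"x": 0,"y": 0,"z": 0,"rx": 0,"ry": 0,"rz": 0,"gripper": -1},
    {"x": 0,"y": 0,"z": 0,"rx": 0,"ry": 0,"rz": 0,"gripper": -1},
    {"x": 0,"y": 0,"z": 0,"rx": 0,"ry": 0,"rz": 0,"gripper": -1},
    {"x": 0,"y": 0,"z": 0,"rx": 0,"ry": 0,"rz": 0,"gripper": -1},
    {"x": 0,"y": 0,"z": 0,"rx": 0,"ry": 0,"rz": 0,"gripper": -1},
    {"x": 0,"y": 0,"z": 0,"rx": 0,"ry": 0,"rz": 0,"gripper": -1},
    {"x": 0,"y": 0,"z": 0,"rx": 0,"ry": 0,"rz": 0,"gripper": -1}
  ]
}}

```text
clock: 17.0
eef_pos: [547.6, 102.0, 376.8]
tcp_rot: [3.142, 0.0, 1.766]
contact_force: [-0.1, 0.2, 0.7]
opening: -0.001
grasp_force: 0.0
```

Emit:
{"op": "servo_tool", "data": {
  "deltas": [
    {"x": 0,"y": 0,"z": 0,"rx": 0,"ry": 0,"rz": 0,"gripper": -1},
    {"x": 0,"y": 0,"z": 0,"rx": 0,"ry": 0,"rz": 0,"gripper": -1},
    {"x": 0,"y": 0,"z": 0,"rx": 0,"ry": 0,"rz": 0,"gripper": -1},
    {"x": 0,"y": 0,"z": 0,"rx": 0,"ry": 0,"rz": 0,"gripper": -1},
    {"x": 0,"y": 0,"z": 0,"rx": 0,"ry": 0,"rz": 0,"gripper": -1},
    {"x": 0,"y": 0,"z": 0,"rx": 0,"ry": 0,"rz": 0,"gripper": -1},
    {"x": 0,"y": 0,"z": 0,"rx": 0,"ry": 0,"rz": 0,"gripper": -1},
    {"x": 0,"y": 0,"z": 0,"rx": 0,"ry": 0,"rz": 0,"gripper": -1},
    {"x": 0,"y": 0,"z": 0,"rx": 0,"ry": 0,"rz": 0,"gripper": -1},
    {"x": 0,"y": 0,"z": 0,"rx": 0,"ry": 0,"rz": 0,"gripper": -1}
  ]
}}

```text
clock: 18.0
eef_pos: [547.5, 102.1, 376.8]
tcp_rot: [3.142, -0.0, 1.766]
contact_force: [-0.2, 0.5, 0.8]
opening: 0.001
grasp_force: 0.0
```

Emit:
{"op": "servo_tool", "data": {
  "deltas": [
    {"x": 0,"y": 0,"z": 0,"rx": 0,"ry": 0,"rz": 0,"gripper": -1},
    {"x": 0,"y": 0,"z": 0,"rx": 0,"ry": 0,"rz": 0,"gripper": -1},
    {"x": 0,"y": 0,"z": 0,"rx": 0,"ry": 0,"rz": 0,"gripper": -1},
    {"x": 0,"y": 0,"z": 0,"rx": 0,"ry": 0,"rz": 0,"gripper": -1},
    {"x": 0,"y": 0,"z": 0,"rx": 0,"ry": 0,"rz": 0,"gripper": -1},
    {"x": 0,"y": 0,"z": 0,"rx": 0,"ry": 0,"rz": 0,"gripper": -1},
    {"x": 0,"y": 0,"z": 0,"rx": 0,"ry": 0,"rz": 0,"gripper": -1},
    {"x": 0,"y": 0,"z": 0,"rx": 0,"ry": 0,"rz": 0,"gripper": -1},
    {"x": 0,"y": 0,"z": 0,"rx": 0,"ry": 0,"rz": 0,"gripper": -1},
    {"x": 0,"y": 0,"z": 0,"rx": 0,"ry": 0,"rz": 0,"gripper": -1}
  ]
}}

```text
clock: 19.0
eef_pos: [547.5, 102.0, 376.8]
tcp_rot: [-3.142, 0.0, 1.766]
contact_force: [-0.4, -0.2, 0.2]
opening: -0.0
grasp_force: 0.0
```

```bash
python3 look2.py 9
```

```text
19.0
top [(0.85, [331.2, 137.1, 67.3, 40.8])]
scene [(0.56, [182.0, 166.6, 47.2, 73.4])]
```

Emit:
{"op": "servo_tool", "data": {
  "deltas": [
    {"x": 12,"y": -14,"z": 0,"rx": 0,"ry": 0,"rz": 0,"gripper": -1},
    {"x": 36,"y": -42,"z": 0,"rx": 0,"ry": 0,"rz": 0,"gripper": -1},
    {"x": 62,"y": -72,"z": 0,"rx": 0,"ry": 0,"rz": 0,"gripper": -1},
    {"x": 88,"y": -102,"z": 0,"rx": 0,"ry": 0,"rz": 0,"gripper": -1},
    {"x": 106,"y": -122,"z": 0,"rx": 0,"ry": 0,"rz": 0,"gripper": -1},
    {"x": 112,"y": -129,"z": 0,"rx": 0,"ry": 0,"rz": 0,"gripper": -1},
    {"x": 112,"y": -129,"z": 0,"rx": 0,"ry": 0,"rz": 0,"gripper": -1},
    {"x": 112,"y": -129,"z": 0,"rx": 0,"ry": 0,"rz": 0,"gripper": -1},
    {"x": 112,"y": -129,"z": 0,"rx": 0,"ry": 0,"rz": 0,"gripper": -1},
    {"x": 112,"y": -129,"z": 0,"rx": 0,"ry": 0,"rz": 0,"gripper": -1}
  ]
}}

```text
clock: 20.2
eef_pos: [659.1, -26.0, 377.2]
tcp_rot: [3.141, -0.0, 1.767]
contact_force: [-0.7, 0.4, -0.2]
opening: 0.002
grasp_force: 0.0
```

```bash
sed -i 's/scene=(155,145,120,75,4)/scene=(150,140,120,75,4)/' look2.py; python3 look2.py 10
```

```text
20.2
top [(0.57, [336.4, 134.0, 45.7, 46.2])]
scene [(0.59, [179.3, 167.6, 48.2, 74.3])]
```

View pics/v10.png

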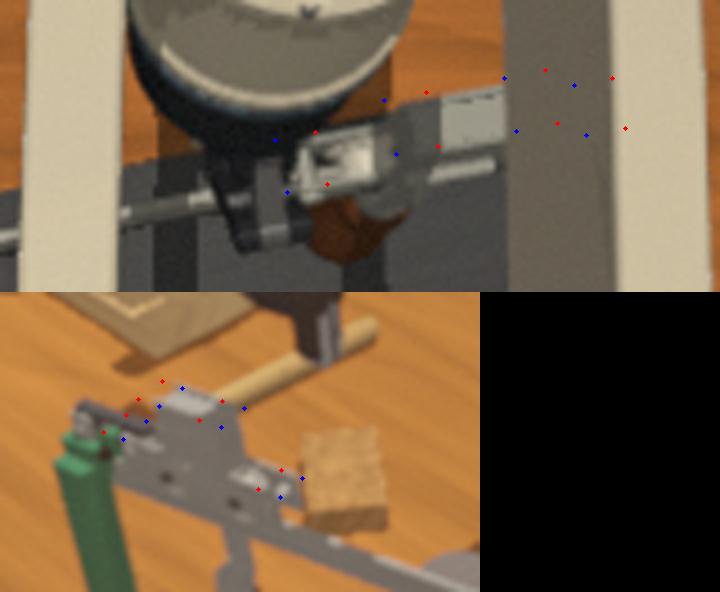

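Emit:
{"op": "servo_tool", "data": {
  "deltas": [
    {"x": 0,"y": 0,"z": -20,"rx": 0,"ry": 0,"rz": 0,"gripper": -1},
    {"x": 0,"y": 0,"z": -50,"rx": 0,"ry": 0,"rz": 0,"gripper": -1},
    {"x": 0,"y": 0,"z": -85,"rx": 0,"ry": 0,"rz": 0,"gripper": -1},
    {"x": 0,"y": 0,"z": -112,"rx": 0,"ry": 0,"rz": 0,"gripper": -1},
    {"x": 0,"y": 0,"z": -126,"rx": 0,"ry": 0,"rz": 0,"gripper": -1},
    {"x": 0,"y": 0,"z": -132,"rx": 0,"ry": 0,"rz": 0,"gripper": -1},
    {"x": 0,"y": 0,"z": -132,"rx": 0,"ry": 0,"rz": 0,"gripper": -1},
    {"x": 0,"y": 0,"z": -132,"rx": 0,"ry": 0,"rz": 0,"gripper": -1}
  ]
}}

```text
clock: 21.2
eef_pos: [660.4, -27.0, 246.3]
tcp_rot: [3.14, 0.001, 1.766]
contact_force: [-0.0, 0.5, -0.3]
opening: 0.001
grasp_force: 0.0
```

```bash
cat > ncc.py <<'E'
# carrier motion between two scene pictures, by phase/template match, in px and mm along the rail
from h import *
import sys
a,b=(cv2.imread(f"pics/scene{n}.png") for n in sys.argv[1:3]); q=np.load("q.npy")[:3]
x,y,w,h=[int(v) for v in sys.argv[3].split(",")]
m=cv2.matchTemplate(b[y-15:y+h+15,x-15:x+w+15],a[y:y+h,x:x+w],cv2.TM_CCOEFF_NORMED); _,v,_,p=cv2.minMaxLoc(m)
i,j=p[1],p[0]; par=lambda l,c,r_: .5*(l-r_)/(l-2*c+r_)
dx=j-15+par(m[i,j-1],m[i,j],m[i,j+1]); dy=i-15+par(m[i-1,j],m[i,j],m[i+1,j])
P_=proj("scene",T(q,[(0,-171+69+t,221+69*.064+t*.064+40) for t in(0,20)])); k=(P_[1]-P_[0])/20
print("match",v,"shift",dx,dy,"mm uphill",(np.array([dx,dy])@k)/(k@k),"px/mm",k)
E
python3 look2.py 11; python3 ncc.py 10 11 182,166,32,42
```

```text
21.2
top [(0.74, [333.9, 136.4, 67.1, 44.3])]
scene [(0.6, [179.6, 166.2, 44.6, 76.3])]
match 0.9419569969177246 shift 0.028951537 0.117208034 mm uphill 0.21930576163079468 px/mm [0.28747854 0.1037727 ]
```

Emit:
{"op": "servo_tool", "data": {
  "deltas": [
    {"x": 1,"y": -5,"z": -1,"rx": 0,"ry": 0,"rz": 0,"gripper": -1},
    {"x": 2,"y": -10,"z": -1,"rx": 0,"ry": 0,"rz": 0,"gripper": -1},
    {"x": 3,"y": -15,"z": -1,"rx": 0,"ry": 0,"rz": 0,"gripper": -1},
    {"x": 3.5,"y": -18,"z": -1,"rx": 0,"ry": 0,"rz": 0,"gripper": -1},
    {"x": 3.5,"y": -18,"z": -1,"rx": 0,"ry": 0,"rz": 0,"gripper": -1}
  ]
}}

```text
clock: 21.9
eef_pos: [663.1, -45.6, 243.7]
tcp_rot: [-3.142, 0.0, 1.765]
contact_force: [0.2, 0.3, 0.3]
opening: 0.002
grasp_force: 0.0
```

Emit:
{"op": "servo_tool", "data": {
  "deltas": [
    {"x": 0.4,"y": -2,"z": 0,"rx": 0,"ry": 0,"rz": 0,"gripper": -1},
    {"x": 0.8,"y": -4,"z": 0,"rx": 0,"ry": 0,"rz": 0,"gripper": -1},
    {"x": 0.8,"y": -4,"z": 0,"rx": 0,"ry": 0,"rz": 0,"gripper": -1}
  ]
}}

```text
clock: 22.2
eef_pos: [663.9, -49.2, 243.8]
tcp_rot: [3.142, 0.0, 1.766]
contact_force: [0.2, 0.0, 0.3]
opening: 0.001
grasp_force: 0.0
```

Emit:
{"op": "servo_tool", "data": {
  "deltas": [
    {"x": 0.4,"y": -2,"z": 0,"rx": 0,"ry": 0,"rz": 0,"gripper": -1},
    {"x": 0.8,"y": -4,"z": 0,"rx": 0,"ry": 0,"rz": 0,"gripper": -1},
    {"x": 0.8,"y": -4,"z": 0,"rx": 0,"ry": 0,"rz": 0,"gripper": -1}
  ]
}}

```text
clock: 22.5
eef_pos: [664.7, -53.2, 243.8]
tcp_rot: [3.142, 0.0, 1.766]
contact_force: [-0.2, -0.0, 0.4]
opening: 0.0
grasp_force: 0.0
```

Emit:
{"op": "servo_tool", "data": {
  "deltas": [
    {"x": 0.4,"y": -2,"z": 0,"rx": 0,"ry": 0,"rz": 0,"gripper": -1},
    {"x": 0.8,"y": -4,"z": 0,"rx": 0,"ry": 0,"rz": 0,"gripper": -1},
    {"x": 0.8,"y": -4,"z": 0,"rx": 0,"ry": 0,"rz": 0,"gripper": -1}
  ]
}}

```text
clock: 22.8
eef_pos: [665.5, -57.2, 243.8]
tcp_rot: [3.142, 0.0, 1.766]
contact_force: [0.2, 0.2, 1.0]
opening: -0.001
grasp_force: 0.0
```

Emit:
{"op": "servo_tool", "data": {
  "deltas": [
    {"x": 0.4,"y": -1.5,"z": 0,"rx": 0,"ry": 0,"rz": 0,"gripper": -1},
    {"x": 0.6,"y": -3,"z": 0,"rx": 0,"ry": 0,"rz": 0,"gripper": -1},
    {"x": 0.6,"y": -3,"z": 0,"rx": 0,"ry": 0,"rz": 0,"gripper": -1}
  ]
}}

```text
clock: 23.1
eef_pos: [666.1, -59.8, 243.8]
tcp_rot: [3.142, -0.001, 1.766]
contact_force: [-0.3, 1.7, -0.3]
opening: -0.005
grasp_force: 0.8
```

Emit:
{"op": "servo_tool", "data": {
  "deltas": [
    {"x": 0.4,"y": -1.5,"z": 0,"rx": 0,"ry": 0,"rz": 0,"gripper": -1},
    {"x": 0.6,"y": -3,"z": 0,"rx": 0,"ry": 0,"rz": 0,"gripper": -1},
    {"x": 0.6,"y": -3,"z": 0,"rx": 0,"ry": 0,"rz": 0,"gripper": -1}
  ]
}}

```text
clock: 23.4
eef_pos: [666.6, -62.6, 243.7]
tcp_rot: [-3.141, -0.001, 1.766]
contact_force: [-0.5, 2.9, 0.2]
opening: -0.001
grasp_force: 2.0
```

Emit:
{"op": "servo_tool", "data": {
  "deltas": [
    {"x": 0.4,"y": -1.5,"z": 0,"rx": 0,"ry": 0,"rz": 0,"gripper": -1},
    {"x": 0.6,"y": -3,"z": 0,"rx": 0,"ry": 0,"rz": 0,"gripper": -1},
    {"x": 0.6,"y": -3,"z": 0,"rx": 0,"ry": 0,"rz": 0,"gripper": -1}
  ]
}}

```text
clock: 23.7
eef_pos: [667.4, -66.6, 243.7]
tcp_rot: [3.142, 0.001, 1.766]
contact_force: [1.1, 0.6, -0.3]
opening: 0.002
grasp_force: 0.1
```

Emit:
{"op": "servo_tool", "data": {
  "deltas": [
    {"x": 0.4,"y": -1.5,"z": 0,"rx": 0,"ry": 0,"rz": 0,"gripper": -1},
    {"x": 0.6,"y": -3,"z": 0,"rx": 0,"ry": 0,"rz": 0,"gripper": -1},
    {"x": 0.6,"y": -3,"z": 0,"rx": 0,"ry": 0,"rz": 0,"gripper": -1}
  ]
}}

```text
clock: 24.0
eef_pos: [667.9, -69.5, 243.8]
tcp_rot: [3.142, 0.0, 1.766]
contact_force: [0.5, 0.5, 0.4]
opening: 0.002
grasp_force: 0.0
```

Emit:
{"op": "servo_tool", "data": {
  "deltas": [
    {"x": 0.2,"y": -1,"z": 0,"rx": 0,"ry": 0,"rz": 0,"gripper": -1},
    {"x": 0.4,"y": -2,"z": 0,"rx": 0,"ry": 0,"rz": 0,"gripper": -1},
    {"x": 0.4,"y": -2,"z": 0,"rx": 0,"ry": 0,"rz": 0,"gripper": -1}
  ]
}}

```text
clock: 24.3
eef_pos: [668.3, -71.2, 243.8]
tcp_rot: [3.141, 0.0, 1.766]
contact_force: [-0.5, -0.1, 0.3]
opening: -0.004
grasp_force: 0.0
```

```bash
python3 look2.py 12; python3 ncc.py 11 12 182,166,32,42
```

```text
24.3
top [(0.95, [352.9, 139.4, 39.1, 36.2])]
scene [(0.65, [174.9, 162.9, 42.0, 77.3])]
match 0.6348171234130859 shift -4.285285 -1.6609747 mm uphill -15.033197131618545 px/mm [0.28747854 0.1037727 ]
```

Emit:
{"op": "servo_tool", "data": {
  "deltas": [
    {"x": 0.4,"y": -1.5,"z": 0,"rx": 0,"ry": 0,"rz": 0,"gripper": -1},
    {"x": 0.6,"y": -3,"z": 0,"rx": 0,"ry": 0,"rz": 0,"gripper": -1},
    {"x": 0.6,"y": -3,"z": 0,"rx": 0,"ry": 0,"rz": 0,"gripper": -1}
  ]
}}

```text
clock: 24.8
eef_pos: [668.9, -74.2, 243.8]
tcp_rot: [3.142, 0.0, 1.766]
contact_force: [-0.2, 0.4, 0.2]
opening: 0.004
grasp_force: 0.0
```

Emit:
{"op": "servo_tool", "data": {
  "deltas": [
    {"x": 0.2,"y": -1,"z": 0,"rx": 0,"ry": 0,"rz": 0,"gripper": -1},
    {"x": 0.4,"y": -2,"z": 0,"rx": 0,"ry": 0,"rz": 0,"gripper": -1},
    {"x": 0.4,"y": -2,"z": 0,"rx": 0,"ry": 0,"rz": 0,"gripper": -1}
  ]
}}

```text
clock: 25.1
eef_pos: [669.2, -76.0, 243.7]
tcp_rot: [-3.142, -0.0, 1.766]
contact_force: [-0.4, -0.0, 0.3]
opening: -0.004
grasp_force: 0.0
```

Emit:
{"op": "servo_tool", "data": {
  "deltas": [
    {"x": 0.2,"y": -1,"z": 0,"rx": 0,"ry": 0,"rz": 0,"gripper": -1},
    {"x": 0.2,"y": -1,"z": 0,"rx": 0,"ry": 0,"rz": 0,"gripper": -1}
  ]
}}

```text
clock: 25.3
eef_pos: [669.3, -76.3, 243.7]
tcp_rot: [-3.141, -0.001, 1.766]
contact_force: [-0.9, 5.0, 0.5]
opening: 0.001
grasp_force: 2.3
```

Emit:
{"op": "servo_tool", "data": {
  "deltas": [
    {"x": -1,"y": 5,"z": 0,"rx": 0,"ry": 0,"rz": 0,"gripper": -1},
    {"x": -4,"y": 20,"z": 0,"rx": 0,"ry": 0,"rz": 0,"gripper": -1},
    {"x": -8,"y": 40,"z": 10,"rx": 0,"ry": 0,"rz": 0,"gripper": -1},
    {"x": -10,"y": 50,"z": 50,"rx": 0,"ry": 0,"rz": 0,"gripper": -1},
    {"x": -10,"y": 60,"z": 95,"rx": 0,"ry": 0,"rz": 0,"gripper": -1},
    {"x": -20,"y": 80,"z": 130,"rx": 0,"ry": 0,"rz": 0,"gripper": -1},
    {"x": -50,"y": 110,"z": 140,"rx": 0,"ry": 0,"rz": 0,"gripper": -1},
    {"x": -90,"y": 140,"z": 140,"rx": 0,"ry": 0,"rz": 0,"gripper": -1},
    {"x": -120,"y": 170,"z": 140,"rx": 0,"ry": 0,"rz": 0,"gripper": -1},
    {"x": -120,"y": 170,"z": 140,"rx": 0,"ry": 0,"rz": 0,"gripper": -1}
  ]
}}

```text
clock: 26.3
eef_pos: [545.7, 97.1, 385.4]
tcp_rot: [3.141, -0.001, 1.77]
contact_force: [-0.9, -0.7, 0.4]
opening: 0.0
grasp_force: 0.0
```

```bash
python3 look2.py 13; python3 ncc.py 11 13 182,166,32,42; python3 ncc.py 12 13 178,164,32,42; python3 ncc.py 10 13 190,180,20,25;python3 ncc.py 12 13 178,195,40,25
```

```text
26.3
top [(0.59, [341.6, 136.9, 68.1, 39.0])]
scene [(0.7, [173.6, 164.8, 46.1, 75.7])]
match 0.7952219843864441 shift -2.894133 -1.0516635 mm uphill -10.075024804715737 px/mm [0.28747854 0.1037727 ]
match 0.6028725504875183 shift -0.14772782 0.25022143 mm uphill -0.17666147506996416 px/mm [0.28747854 0.1037727 ]
match 0.9908450841903687 shift -4.892929 -1.9417186 mm uphill -17.215108287653088 px/mm [0.28747854 0.1037727 ]
match 0.9949764609336853 shift -0.026397875 0.031432733 mm uphill -0.046320933220668825 px/mm [0.28747854 0.1037727 ]
```

```bash
python3 -c "
from rig import r
print(r.sense()['qvel'].round(3)); print(r.sign_off())"
```

```text
[-0.02   0.017 -0.007  0.001  0.    -0.004]
the job is handed in; nothing more can be done
None
```

The job is handed in: the carrier was hooked on the upper rail, rolled down by itself to the catch, and was then pushed gently (about 3 N at the catch, a brief 5 N at the buffers) about 17 mm home, where the last images showed it at rest; I did not see the latch dog drop directly, but inferred it from the force falling away partway through the push.

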